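# Sort left- and right-hand corner brackets

## Task

Four aluminium corner brackets, two left-hand and two right-hand, lie mixed on the bench among the clutter. Sort them by handedness: set each one down (do not drop it) in the bin whose fixed sample bracket is of the same hand, all lying flat on their bases on the bin floor, none on top of another. Do not shift or knock over the glue bottle and the wax tin that stand there.

Things in the scene. Friction and masses are not known exactly. Their poses are not given: they have to be found in the camera images.
- bracket_left_1: left-hand aluminium corner bracket, 0.12 kg: L of 76 (x) x 48 mm (y), 42 high, stands on a 5 mm base (legs 24 wide). Upright flanges to grip on both outer edges, 9 mm thick, full height: long one along x at y -19.5, short one along y at x -33.5 mm (mid-planes). Seen from above, long leg (+x) pointing away, short leg at the near end goes left. Origin: outline centre, underside; z up; any yaw.
- bracket_right_1: right-hand aluminium corner bracket, 0.12 kg: L of 76 (x) x 48 mm (y), 42 high, stands on a 5 mm base (legs 24 wide). Upright flanges to grip on both outer edges, 9 mm thick, full height: long one along x at y +19.5, short one along y at x -33.5 mm (mid-planes). Seen from above, long leg (+x) pointing away, short leg at the near end goes right. Origin: outline centre, underside; z up; any yaw.
- bracket_left_2: left-hand aluminium corner bracket, 0.12 kg: L of 76 (x) x 48 mm (y), 42 high, stands on a 5 mm base (legs 24 wide). Upright flanges to grip on both outer edges, 9 mm thick, full height: long one along x at y -19.5, short one along y at x -33.5 mm (mid-planes). Seen from above, long leg (+x) pointing away, short leg at the near end goes left. Origin: outline centre, underside; z up; any yaw.
- bracket_right_2: right-hand aluminium corner bracket, 0.12 kg: L of 76 (x) x 48 mm (y), 42 high, stands on a 5 mm base (legs 24 wide). Upright flanges to grip on both outer edges, 9 mm thick, full height: long one along x at y +19.5, short one along y at x -33.5 mm (mid-planes). Seen from above, long leg (+x) pointing away, short leg at the near end goes right. Origin: outline centre, underside; z up; any yaw.
- bin_left: Fixed plywood bin for left-hand brackets, right front or left. Inside 112 (x) x 150 mm (y), floor 6 mm up, walls 6 thick, top 18 above the bench. Two brackets fit side by side, long legs along x, centred at y +37 and -37. Origin: centre of underside; x away from robot. Before the near wall a 66 mm ledge, 10 high, carries a fixed left-hand sample (top 52, 15 off the wall).
- bin_right: Fixed plywood bin for right-hand brackets, right front or left. Inside 112 (x) x 150 mm (y), floor 6 mm up, walls 6 thick, top 18 above the bench. Two brackets fit side by side, long legs along x, centred at y +37 and -37. Origin: centre of underside; x away from robot. Before the near wall a 66 mm ledge, 10 high, carries a fixed right-hand sample (top 52, 15 off the wall).
- glue_bottle: Bystander: loose upright cream glue bottle, red nozzle, 56 mm diameter, 176 tall: keep the gripper's body off it. Origin: centre of underside.
- wax_tin: Bystander: round loose wax tin, 79 mm diameter, 36 high. Origin: centre of underside. Taller things stand beside the work: boxes beyond x = 0.68 m, and a drawer chest (170 high) where x > 0.49 and y < -0.35 m.

How it is judged:
By the outcome, as a careful person would: the job done as asked, in the order asked, and still so for the second after the job is handed in, with the robot touching nothing.
It also fails if it takes over 72 s, if anything falls off the work surface, if the arm or the gripper's body presses on something with over 40 N, if the wrist force passes 120 N, or if a joint passes its speed limit or range.

## Robot

A 7-joint arm with a two-finger parallel gripper is mounted at the origin on a cart in front of the work surface, level with it; the furniture and walls round the work are solid. World frame = base frame: x ahead of the robot, y to its left, z up, the work surface at z = 0. Lengths are in m, angles in rad, forces in N, time in s.
With the tool pointing down it reaches from about 0.4 to 0.9 m from the base axis. Payload 5.6 kg.
Tool frame: the origin (TCP) lies between the finger pads; the fingertips stand 25 mm ahead of it and the grasp point (between the pads) lies 6 mm ahead of it; z points along the fingers, y is the line along which they close (so a half turn about z gives the same grasp; the last joint's range is limited). The gripper opens to 92 mm and grips with 3 to 60 N. Pads are 20 mm wide; open, the fingers measure 128 mm over their backs; the gripper's body (75 mm by 189 mm) begins 69 mm behind the grasp point.
Start: joints at [-1.286, 0.468, -0.012, 1.603, 0.006, 1.071, -0.056], TCP at [0.209, 0.615, 0.24] pointing down, gripper open.
Joint ranges: [-2.53, 2.53], [-0.31, 2.02], [-1.57, 1.55], [0.28, 2.44], [-1.29, 4.43], [0.15, 1.84], [-2.92, 2.92]. Speed limits (rad/s): [2.57, 2.57, 3.14, 3.14, 3.14, 3.14, 3.14].

## Interface

Orientations are given as a 3x3 rotation matrix whose columns are the frame's x, y, z axes.
In Python, from workcell import arm, eyes gives the robot as it stands.
- The arm moves only by the shell command python3 -m inch 'ROWS' [FORCE]. ROWS is text: rows parted by semicolons, each of 7 numbers parted by spaces: the shift along the tool's x, y, z in mm, then the turn, a rotation vector about the tool's x, y, z in degrees, then the opening, from 0 (shut) to 1 (fully open). A call has 1 to 12 rows; each row is the pose to reach, as a shift and turn from the pose commanded when the call began, along the tool's axes at that moment; what a row does not reach only later rows make up. A row lasts 1/8 s, in which the tool goes at most 62.5 mm and 10.7 degrees, less where a joint would pass 70% of its speed; a pose out of reach is approached as far as the arm can. A call with a gripper value outside its range is refused whole. The fingers move at their own pace and stop on an object; FORCE is the grip in N (left out, the last holds). Time passes only in rows, so rows that repeat a pose let the fingers close. It gives the time, the measured TCP pose, the force, the opening and the grip force at its end, in the units of the state.
- arm.get_obs(): the state, without advancing time (a new reading comes with each control period).
- eyes.snapshot(name): name is "side" or "top" or "wrist"; returns the picture (400x640x3 uint8, red, green, blue); there is no depth.
- eyes.calibration(name): a dict with "fx", "fy", "cx", "cy" (pixels), "k1" (the pictures are not rectified: a ray, as slopes to the right and down, at radius r is drawn at 1 + k1 r^2 times it, then the intrinsics apply), "extrinsics" (4x4, takes a point from camera to world coordinates); the wrist camera has in their place "mount" (4x4, takes a point from camera to tool coordinates, whose origin is the TCP and whose axes are the flange's). Camera axes: x right, y up, looking along -z (the intrinsics and any distortion apply to the point x, -y, -z); pixel columns grow to the right and rows downward; lengths in m; the calibration is good to about 2 mm. A picture is of the moment at which its call begins: read the wrist's pose just before it. calibration takes no time and is no camera call.
- arm.job_done(): hands the job in; it is judged then, once.
The state is a dict: "time_s": time; "joint_positions": joint angles; "joint_vel": joint speeds; "effort": joint torques, N m; "tcp_pos": TCP position; "tool_rot": TCP orientation; "ft_force": force on the tool from outside, world axes, zero at the start; "ft_torque": the same for the moment, N m; "opening": finger opening in m; "grasp_force": force on a finger pad.
Only numpy, scipy, OpenCV 4.12 (cv2) and the standard library are available. Lean on these libraries where they do the work, as an engineer would, in place of code of your own. Each camera call takes 0.05 s, during which the arm holds its last target. There are 200 camera calls.

## Working session

There is one attempt and no reset: what is moved stays moved. The work goes in short steps, Python scripts to look and compute and a shell command to move; the robot and the scene stay as the last step left them, time stands still between calls to the robot, and variables do not carry over. Pictures are saved under pics/ and viewed, at most 10 in all, crops included, and the job is handed in when it is done.

```bash
ls; mkdir -p pics; python3 - <<'E'
from workcell import arm, eyes
import cv2
for n in("top","side"):
    im=eyes.snapshot(n); cv2.imwrite(f"pics/{n}0.png",im[:,:,::-1])
    print(n,eyes.calibration(n))
print(eyes.calibration("wrist"))
o=arm.get_obs();print(o)
E
```

```text
pics
top {'fx': 490.6060470489126, 'fy': 490.6060470489126, 'cx': 326.91834289575803, 'cy': 197.89762717519892, 'k1': -0.02209016462303722, 'extrinsics': array([[-0.02612144,  0.98815583, -0.15121418,  0.33942052],
       [-0.99937597, -0.02221567,  0.02746169, -0.06305776],
       [ 0.0237771 ,  0.15183715,  0.98811949,  1.12654965],
       [ 0.        ,  0.        ,  0.        ,  1.        ]])}
side {'fx': 361.8814153860303, 'fy': 361.8814153860303, 'cx': 319.17330216671826, 'cy': 201.72069954039097, 'k1': -0.037858072876969184, 'extrinsics': array([[-0.94420436,  0.20278595, -0.2595303 ,  0.30433496],
       [-0.32932507, -0.56977814,  0.75292621,  0.55826737],
       [ 0.00480817,  0.79638605,  0.6047695 ,  0.54137668],
       [ 0.        ,  0.        ,  0.        ,  1.        ]])}
{'fx': 331.65419174660735, 'fy': 331.65419174660735, 'cx': 316.3202375400102, 'cy': 198.49355539965518, 'k1': -0.0032004690842515025, 'mount': array([[-1.11065264e-03,  9.58723438e-01,  2.84338067e-01,
         7.99161211e-02],
       [ 9.99999089e-01,  1.28281833e-03, -4.19276842e-04,
         5.95845
[... 336 characters left out ...]
 array([-2.45838596e-04, -2.85612519e-03, -1.53528960e-04, -7.28307459e-04,
       -2.23211597e-05, -2.06138315e-03, -3.77215262e-04]), 'effort': array([ 1.11941168e-03, -5.21648419e+01, -1.24392717e-02, -2.44370109e+01,
       -5.67582808e-02,  1.40103354e-02,  5.93573668e-05]), 'tcp_pos': array([0.20918023, 0.61490688, 0.23874026]), 'tool_rot': array([[-9.46739435e-01,  3.22000447e-01, -3.92898976e-04],
       [ 3.22000664e-01,  9.46738200e-01, -1.53378774e-03],
       [-1.21907868e-04, -1.57861107e-03, -9.99998747e-01]]), 'ft_force': array([0.11930827, 0.53989288, 0.15361435]), 'ft_torque': array([-0.05443662, -0.00108815,  0.05164033]), 'grasp_force': 0.0, 'opening': 0.09192120892511248}
```

View pics/top0.png

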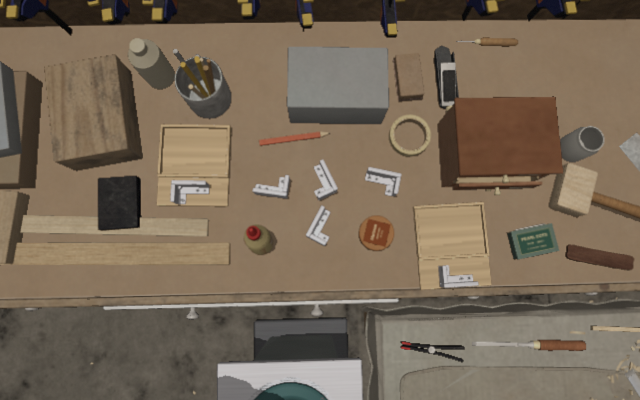

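View pics/side0.png

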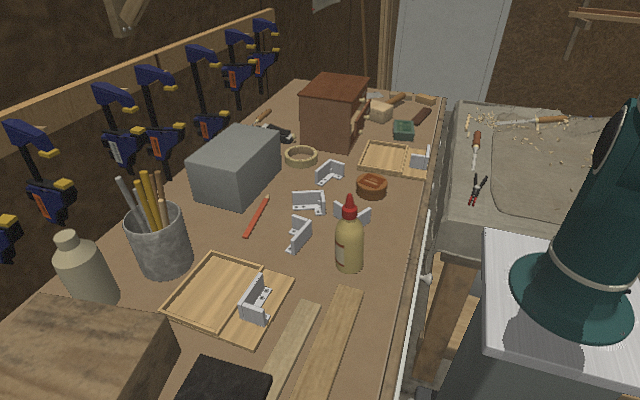

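The top view shows the four brackets near px (272,187), (324,180), (318,226) and (383,180). The left bin's sample is at (189,190) and the right bin's at (457,277). The glue bottle is at (258,238) and the tin at (377,233). Next I zoom in and extract contours.

```bash
cat > h.py <<'E'
import numpy as np, cv2
from workcell import arm, eyes
def ray(n,px,pose=None):
    c=eyes.calibration(n)
    K=np.array([[c['fx'],0,c['cx']],[0,c['fy'],c['cy']],[0,0,1]])
    p=cv2.undistortPoints(np.float64(px).reshape(-1,1,2),K,np.array([c['k1'],0,0,0])).reshape(-1,2)
    if n=="wrist":
        T=np.eye(4);T[:3,:3]=pose['tool_rot'];T[:3,3]=pose['tcp_pos'];E=T@c['mount']
    else: E=c['extrinsics']
    d=np.c_[p[:,0],-p[:,1],-np.ones(len(p))]@E[:3,:3].T
    return E[:3,3],d
def plane(n,px,z,pose=None):
    o,d=ray(n,px,pose); s=(z-o[2])/d[:,2]
    return o+d*s[:,None]
E
python3 - <<'E'
from h import *
im=cv2.imread('pics/top0.png')
hsv=cv2.cvtColor(im,cv2.COLOR_BGR2HSV)
m=((hsv[...,1]<50)&(hsv[...,2]>110)).astype(np.uint8)
m[:, :150]=0; m[:,500:]=0; m[:140]=0; m[295:]=0
k,l,s,c=cv2.connectedComponentsWithStats(m)
for i in range(1,k):
    if s[i,4]>80:
        cs,_=cv2.findContours((l==i).astype(np.uint8),0,2); ct=max(cs,key=cv2.contourArea)
        r=cv2.minAreaRect(ct)
        print(s[i],c[i].round(1),r, plane('top',[r[0]],.042).round(3))
h=[(230,126),(160,124),(158,206),(228,206),(158,178),(230,178),(415,205),(487,204),(490,289),(419,289)]
print(plane('top',h,.018).round(3))
print(plane('top',[(377,233)],.036).round(3),plane('top',[(254,232)],.176))
a=cv2.resize(im[155:255,240:410],None,fx=4.7,fy=4.7,interpolation=cv2.INTER_CUBIC)
cv2.imwrite('pics/c1.png',a[:600,:800])
b=np.hstack([cv2.resize(im[110:220,150:240],None,fx=4,fy=4),cv2.resize(im[190:300,405:500],None,fx=4,fy=4)])
cv2.imwrite('pics/c2.png',b)
E
```

```text
[314 159  24  39 501] [324.2 179.7] ((320.1000061035156, 178.70001220703125), (33.541019439697266, 22.807889938354492), 63.43495178222656) [[ 0.549 -0.079  0.042]]
[365 167  37  29 526] [384.9 179.5] ((381.9456481933594, 181.38331604003906), (35.38229751586914, 24.566749572753906), 11.888657569885254) [[ 0.54  -0.218  0.042]]
[252 175  38  21 403] [273.7 187.3] ((270.5, 185.0), (20.0, 37.0), 90.0) [[0.537 0.032 0.042]]
[170 180  36  22 240] [182.9 185.4] ((187.5, 190.5), (21.0, 35.0), 90.0) [[0.529 0.217 0.042]]
[178 186  31  18 268] [190.9 191.9] ((193.0, 194.5), (17.0, 30.0), 90.0) [[0.52  0.205 0.042]]
[306 205  25  41 509] [318.7 226.6] ((322.5000305175781, 225.00003051757812), (22.360679626464844, 35.329872131347656), 26.56505012512207) [[ 0.445 -0.082  0.042]]
[442 265  37  23 452] [456.9 279.2] ((460.0, 276.0), (22.0, 36.0), 90.0) [[ 0.325 -0.382  0.042]]
[[ 0.684  0.128  0.018]
 [ 0.692  0.29   0.018]
 [ 0.499  0.29   0.018]
 [ 0.495  0.131  0.018]
 [ 0.564  0.291  0.018]
 [ 0.56   0.127  0.018]
 [ 0.488 -0.295  0.018]
 [ 0.487 -0.463  0.018]
 [ 0.294 -0.455  0.018]
 [ 0.298 -0.294  0.018]]
[[ 0.425 -0.203  0.036]] [[0.42133849 0.05332467 0.176     ]]
```

View pics/c1.png

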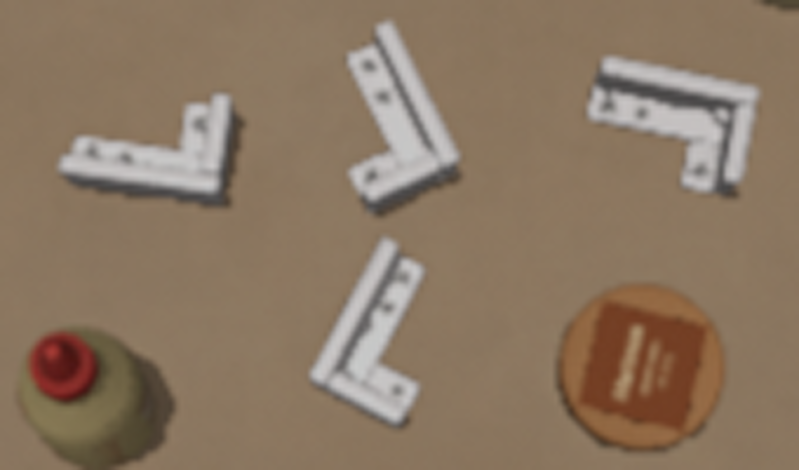

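View pics/c2.png

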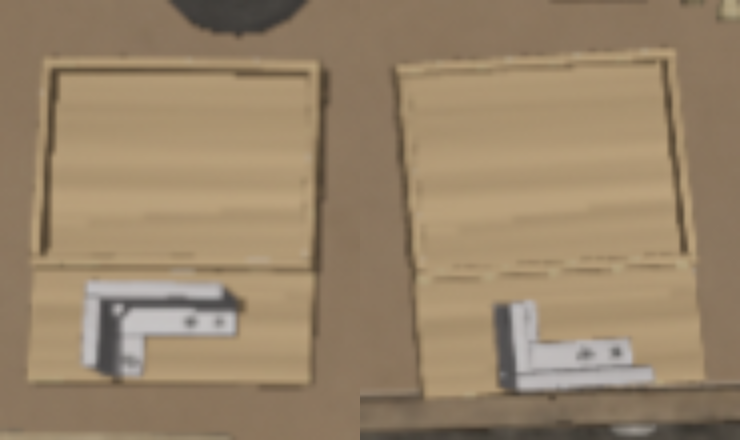

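Reading handedness from above:

| Item | Position (px) | Hand |
|---|---|---|
| Bracket A | (272,187) | Right |
| Bracket B | (324,180) | Left |
| Bracket C | (383,180) | Left |
| Bracket D | (318,226) | Right |
| Sample in the robot's left bin | (189,190) | Right |
| Sample in the right-front bin | (457,277) | Left |

Now I measure flange mid-lines, bins and obstacles.

```bash
cat >> h.py <<'E'
from scipy.spatial.transform import Rotation as Ro
def rel(p,yaw):
    "shift/turn in tool axes to a tool-down pose, tool x at world yaw deg; also the half-turn option"
    o=arm.get_obs();R=o['tool_rot'];t=o['tcp_pos']
    for w in(yaw,yaw+180):
        a=np.radians(w);x=np.array([np.cos(a),np.sin(a),0]);z=np.array([0,0,-1.])
        D=np.c_[x,np.cross(z,x),z]
        print(f"yaw {w:.1f} shift",(R.T@(np.array(p)-t)*1000).round(1),"turn",np.degrees(Ro.from_matrix(R.T@D).as_rotvec()).round(1))
    print("at",t.round(4),"F",o['ft_force'].round(1),"open",o['opening'].round(4),'q7',o['joint_positions'][6].round(2),'t',round(o['time_s'],2))
E
python3 - <<'E'
from h import *
F=lambda l:np.array(l)/4.7+[240,155]
S={'Along':[(63,165),(222,184)],'Ashort':[(223,97),(220,184)],'Blong':[(385,27),(452,162)],'Bshort':[(452,162),(365,200)],'Clong':[(605,65),(755,95)],'Cshort':[(755,95),(735,185)],'Dlong':[(388,245),(318,377)],'Dshort':[(318,377),(405,415)]}
for k,v in S.items():
    P=plane('top',F(v),.042);d=P[1]-P[0]
    print(k,P[:,:2].round(3).tolist(),'mid',P.mean(0)[:2].round(3),'L',np.linalg.norm(d).round(3),'yaw',np.degrees(np.arctan2(d[1],d[0])).round(1))
print('binL',plane('top',[(414.2,206.2),(483.7,202.5),(488.7,255.5),(419.5,257.5)],.018)[:,:2].round(3).tolist())
print('binR',plane('top',[(161.2,125),(230,125.7),(228.7,177),(158,176.2)],.018)[:,:2].round(3).tolist())
def cross(pt,ps):
    o1,d1=ray('top',[pt]);o2,d2=ray('side',[ps]);s=np.linalg.lstsq(np.c_[d1[0],-d2[0]],o2-o1,rcond=None)[0]
    a=o1+s[0]*d1[0];b=o2+s[1]*d2[0];print(((a+b)/2).round(3),'gap',np.linalg.norm(a-b).round(4))
cross((252.5,231),(349,197))   # nozzle tip
cross((345/1.,0+48),(0,0)) if 0 else None
print('cup front base',plane('side',[(185,272),(150,275)],0).round(3),'top view',plane('top',[(209,117)],0).round(3))
P=plane('top',F([(388,245),(318,377)]),.042)
E
```

```text
Along [[0.527, 0.071], [0.516, -0.005]] mid [0.521 0.033] L 0.076 yaw -98.2
Ashort [[0.558, -0.006], [0.516, -0.004]] mid [ 0.537 -0.005] L 0.042 yaw 177.3
Blong [[0.591, -0.084], [0.524, -0.114]] mid [ 0.557 -0.099] L 0.073 yaw -155.5
Bshort [[0.524, -0.114], [0.507, -0.073]] mid [ 0.515 -0.093] L 0.045 yaw 112.6
Clong [[0.57, -0.19], [0.554, -0.261]] mid [ 0.562 -0.225] L 0.074 yaw -102.7
Cshort [[0.554, -0.261], [0.51, -0.25]] mid [ 0.532 -0.255] L 0.045 yaw 164.9
Dlong [[0.485, -0.083], [0.423, -0.048]] mid [ 0.454 -0.066] L 0.071 yaw 150.9
Dshort [[0.423, -0.048], [0.404, -0.089]] mid [ 0.414 -0.069] L 0.045 yaw -115.0
binL [[0.485, -0.293], [0.49, -0.455], [0.369, -0.458], [0.368, -0.299]]
binR [[0.689, 0.287], [0.684, 0.128], [0.563, 0.13], [0.568, 0.292]]
[0.423 0.058 0.164] gap 0.0029
cup front base [[0.711 0.19  0.   ]
 [0.771 0.22  0.   ]] top view [[0.712 0.181 0.   ]]
```

```bash
python3 -c "
from h import *
rel((.560,-.098,.24),204.5)"
```

```text
yaw 204.5 shift [-5.617e+02 -5.620e+02 -3.000e-01] turn [ -0.1  -0.  -43.3]
yaw 384.5 shift [-5.617e+02 -5.620e+02 -3.000e-01] turn [-0.000e+00  1.000e-01  1.367e+02]Traceback (most recent call last):
  File "<string>", line 3, in <module>
    rel((.560,-.098,.24),204.5)
    ~~~^^^^^^^^^^^^^^^^^^^^^^^^
  File "h.py", line 23, in rel
    print("at",t.round(4),"F",o['ft_force'].round(1),"open",o['opening'].round(4),'q7',o['joint_positions'][6].round(2),'t',round(o['time_s'],2))
                                                            ^^^^^^^^^^^^^^^^^^
AttributeError: 'float' object has no attribute 'round'
```

```bash
sed -i "s/o\['opening'\].round(4)/round(o['opening'],4)/" h.py
python3 -m inch '-50 -50 0 0 0 0 .6;-100 -100 0 0 0 -5 .6;-140 -140 0 0 0 -10 .6;-180 -180 0 0 0 -15 .6;-220 -220 0 0 0 -20 .6;-260 -260 0 0 0 -25 .6;-300 -300 0 0 0 -30 .6;-340 -340 0 0 0 -35 .6;-380 -380 0 0 0 -40 .6;-420 -420 0 0 0 -43.3 .6;-460 -460 0 0 0 -43.3 .6;-500 -500 0 0 0 -43.3 .6'
python3 - <<'E'
from h import *
rel((.560,-.098,.24),204.5)
E
```

```text
time_s: 1.6
tcp_pos: [0.5221, -0.0206, 0.2395]
tool_rot: [[-0.91, -0.415, 0.0], [-0.415, 0.91, 0.0], [-0.0, 0.0, -1.0]]
ft_force: [0.1, 0.1, -0.4]
opening: 0.0554
grasp_force: 0.0
yaw 204.5 shift [ -2.3 -86.2  -0.5] turn [0. 0. 0.]
yaw 384.5 shift [ -2.3 -86.2  -0.5] turn [  -0.    0. -180.]
at [ 0.5221 -0.0206  0.2395] F [ 0.1  0.1 -0.4] open 0.0554 q7 2.06 t 1.6
```

```bash

python3 -m inch '-1 -45 0 0 0 0 .6;-2 -86 0 0 0 0 .6;-2 -86 30 0 0 0 .6;-2 -86 40 0 0 0 .6;-2 -86 40 0 0 0 .6'
python3 - <<'E'
from h import *
o=arm.get_obs(); im=eyes.snapshot('wrist'); cv2.imwrite('pics/w1.png',im[:,:,::-1])
np.save('pose1.npy',np.c_[o['tool_rot'],o['tcp_pos']]);print(o['tcp_pos'])
E
```

```text
time_s: 2.22
tcp_pos: [0.5586, -0.0957, 0.1989]
tool_rot: [[-0.909, -0.416, -0.002], [-0.416, 0.909, 0.0], [0.002, 0.001, -1.0]]
ft_force: [-1.0, 0.4, 0.0]
opening: 0.0548
grasp_force: 0.0
[ 0.55855434 -0.09572862  0.19891188]
```

View pics/w1.png

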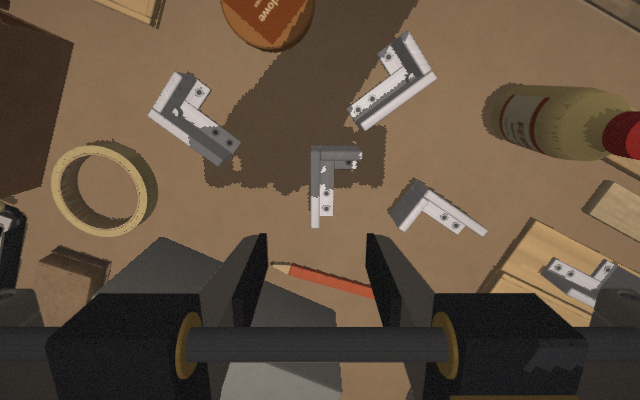

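The wrist view shows B's long flange as a vertical strip from (316,147) to (315,228), centred between the fingers, which are at columns 266 and 367. I'll check it with rays.

```bash
python3 - <<'E'
from h import *
p=np.load('pose1.npy');P=dict(tool_rot=p[:,:3],tcp_pos=p[:,3])
for k,v in {'B':[(316,148),(315.5,227)],'C':[(156,112),(228,160)],'D':[(362,127),(432,76)],'Bsh':[(313,149),(360,149)],'Ash':[(396,223),(416,185)],'Al':[(416,185),(482,232)]}.items():
    q=plane('wrist',v,.042,P);d=q[1]-q[0];print(k,q[:,:2].round(3).tolist(),q.mean(0)[:2].round(3),np.linalg.norm(d).round(3),np.degrees(np.arctan2(d[1],d[0])).round(1))
rel((.560,-.098,.039),204.5)
E
```

```text
B [[0.524, -0.112], [0.594, -0.081]] [ 0.559 -0.096] 0.077 24.1
C [[0.553, -0.254], [0.567, -0.181]] [ 0.56  -0.217] 0.074 79.2
D [[0.49, -0.082], [0.426, -0.047]] [ 0.458 -0.065] 0.072 150.8
Bsh [[0.526, -0.114], [0.508, -0.075]] [ 0.517 -0.095] 0.043 114.5
Ash [[0.558, -0.011], [0.516, -0.012]] [ 0.537 -0.012] 0.041 -178.6
Al [[0.516, -0.012], [0.531, 0.07]] [0.524 0.029] 0.084 79.9
yaw 204.5 shift [  0.2  -2.4 160.8] turn [ 0.  -0.   0.1]
yaw 384.5 shift [  0.2  -2.4 160.8] turn [   0.     0.  -179.9]
at [ 0.5592 -0.0957  0.1998] F [-1.   0.3  0. ] open 0.0552 q7 2.24 t 2.27
```

```bash

python3 -m inch '0 -1 50 0 0 0 .6;0 -1 100 0 0 0 .6;0 -1 140 0 0 0 .6;0 -1 160 0 0 0 .6;0 -1 160 0 0 0 .6;0 -1 160 0 0 0 0;0 -1 160 0 0 0 0;0 -1 160 0 0 0 0;0 -1 160 0 0 0 0;0 -1 160 0 0 0 0;0 -1 160 0 0 0 0' 25
```

```text
time_s: 3.65
tcp_pos: [0.5596, -0.0972, 0.0398]
tool_rot: [[-0.91, -0.415, 0.0], [-0.415, 0.91, 0.0], [-0.0, 0.0, -1.0]]
ft_force: [-1.6, 0.7, 2.4]
opening: 0.0085
grasp_force: 25.0
```

```bash

python3 -m inch '0 0 -50 0 0 0 0;0 0 -100 0 0 0 0;0 0 -150 0 0 0 0;0 0 -200 0 0 0 0;0 0 -200 0 0 0 0'
python3 - <<'E'
from h import *
rel((.428,-.4325,.24),180)
E
```

```text
time_s: 4.28
tcp_pos: [0.5617, -0.0979, 0.2434]
tool_rot: [[-0.91, -0.415, 0.008], [-0.415, 0.91, -0.0], [-0.007, -0.004, -1.0]]
ft_force: [0.8, 0.5, -2.4]
opening: 0.009
grasp_force: 25.0
yaw 180.0 shift [ 260.5 -249.     2.5] turn [-0.1  0.4 24.5]
yaw 360.0 shift [ 260.5 -249.     2.5] turn [  -0.6   -0.2 -155.5]
at [ 0.5617 -0.0979  0.2434] F [ 0.8  0.5 -2.4] open 0.009 q7 2.23 t 4.28
```

```bash

python3 -m inch '40 -38 0 0 0 5 0;80 -76 0 0 0 10 0;120 -115 0 0 0 15 0;160 -154 0 0 0 20 0;200 -193 0 0 0 24.5 0;235 -226 0 0 0 24.5 0;255 -246 0 0 0 24.5 0;259 -250 0 0 0 24.5 0;259 -250 0 0 0 24.5 0'
python3 - <<'E'
from h import *
rel((.428,-.4325,.046),180)
o=arm.get_obs(); im=eyes.snapshot('wrist'); cv2.imwrite('pics/w2.png',im[:,:,::-1])
np.save('pose2.npy',np.c_[o['tool_rot'],o['tcp_pos']])
E
```

```text
time_s: 5.4
tcp_pos: [0.4278, -0.4311, 0.2384]
tool_rot: [[-1.0, -0.001, -0.001], [-0.001, 1.0, 0.002], [0.001, 0.002, -1.0]]
ft_force: [-0.2, -0.8, -1.6]
opening: 0.0089
grasp_force: 25.0
yaw 180.0 shift [ -0.5  -1.8 192.4] turn [ 0.1 -0.1  0. ]
yaw 360.0 shift [ -0.5  -1.8 192.4] turn [ 1.0e-01  2.0e-01 -1.8e+02]
at [ 0.4278 -0.4311  0.2384] F [-0.2 -0.8 -1.6] open 0.0089 q7 2.52 t 5.4
```

View pics/w2.png

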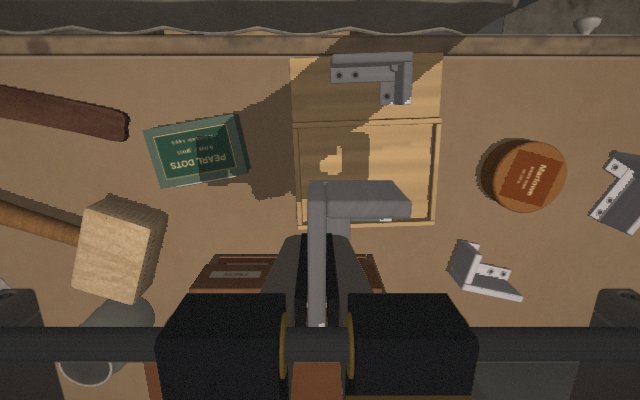

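The wrist view shows B held in the fingers and hanging straight. The bin rim corners are near (294,124), (440,118), (436,224) and (297,229), and the sample matches B's hand.

```bash
python3 - <<'E'
from h import *
p=np.load('pose2.npy');P=dict(tool_rot=p[:,:3],tcp_pos=p[:,3])
print(plane('wrist',[(294,124),(440,118),(436,224),(297,229)],.018,P)[:,:2].round(3).tolist())
E
```

```text
[[0.372, -0.455], [0.366, -0.298], [0.488, -0.29], [0.494, -0.454]]
```

```bash

python3 -m inch '-3 -1 50 0 0 -2 0;-3 -1 100 0 0 -2 0;-3 -1 150 0 0 -2 0;-3 -1 178 0 0 -2 0;-3 -1 186 0 0 -2 0;-3 -1 190 0 0 -2 0;-3 -1 192 0 0 -2 0;-3 -1 193 0 0 -2 0;-3 -1 193 0 0 -2 0;-3 -1 193 0 0 -2 0'
```

```text
time_s: 6.7
tcp_pos: [0.4308, -0.4334, 0.047]
tool_rot: [[-0.999, -0.035, 0.001], [-0.035, 0.999, -0.0], [-0.001, -0.0, -1.0]]
ft_force: [0.2, 0.7, -1.0]
opening: 0.0087
grasp_force: 25.0
```

```bash

python3 -m inch '0 0 1 0 0 0 0;0 0 1 0 0 0 0;0 0 1.5 0 0 0 0;0 0 1.5 0 0 0 0'
```

```text
time_s: 7.2
tcp_pos: [0.4308, -0.4334, 0.0458]
tool_rot: [[-0.999, -0.035, 0.001], [-0.035, 0.999, 0.0], [-0.001, 0.0, -1.0]]
ft_force: [-0.9, 1.0, 4.8]
opening: 0.0088
grasp_force: 25.0
```

```bash

python3 -m inch '0 0 1.5 0 0 0 .28;0 0 1.5 0 0 0 .28;0 0 1.5 0 0 0 .28;0 0 -20 0 0 0 .28;0 0 -70 0 0 0 .28;0 0 -120 0 0 0 .28;0 0 -170 0 0 0 .28;0 0 -195 0 0 0 .28;0 0 -195 0 0 0 .28'
python3 - <<'E'
from h import *
rel((.561,-.221,.20),78)
im=eyes.snapshot('wrist'); cv2.imwrite('pics/w3.png',im[:,:,::-1])
E
```

```text
time_s: 8.32
tcp_pos: [0.4313, -0.4349, 0.2435]
tool_rot: [[-0.999, -0.034, 0.005], [-0.034, 0.999, -0.004], [-0.005, -0.004, -1.0]]
ft_force: [-0.0, -0.1, -0.3]
opening: 0.0255
grasp_force: 0.0
yaw 78.0 shift [-136.8  209.5   43.2] turn [1.00e-01 4.00e-01 1.04e+02]
yaw 258.0 shift [-136.8  209.5   43.2] turn [ -0.4   0.1 -76. ]
at [ 0.4313 -0.4349  0.2435] F [-0.  -0.1 -0.3] open 0.0255 q7 2.56 t 8.32
```

View pics/w3.png

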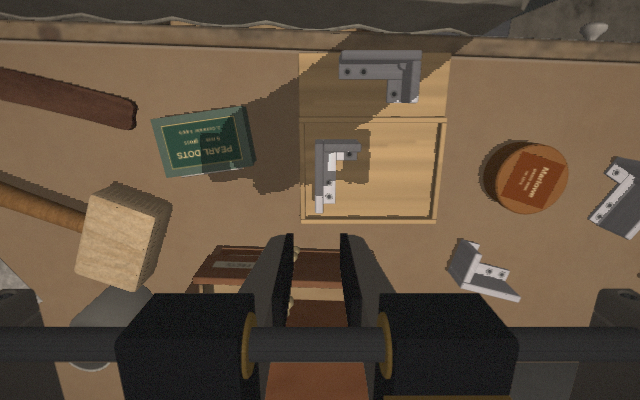

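B lies flat in the bin, at about (330,175). Now for C.

```bash

python3 -m inch '-13 30 0 0 0 10 .5;-35 60 0 0 0 20 .6;-58 90 0 0 0 30 .6;-80 120 0 0 0 40 .6;-100 150 0 0 0 50 .6;-120 180 0 0 0 60 .6;-137 207 10 0 0 70 .6;-137 207 25 0 0 80 .6;-137 207 41 0 0 90 .6;-137 207 41 0 0 100 .6;-137 207 41 0 0 104 .6;-137 207 41 0 0 104 .6'
python3 - <<'E'
from h import *
rel((.561,-.221,.20),78)
o=arm.get_obs(); im=eyes.snapshot('wrist'); cv2.imwrite('pics/w4.png',im[:,:,::-1])
np.save('pose4.npy',np.c_[o['tool_rot'],o['tcp_pos']])
E
```

```text
time_s: 9.88
tcp_pos: [0.5595, -0.2214, 0.1977]
tool_rot: [[0.207, 0.978, -0.003], [0.978, -0.207, -0.0], [-0.001, -0.002, -1.0]]
ft_force: [0.2, -0.6, -0.3]
opening: 0.0552
grasp_force: 0.0
yaw 78.0 shift [ 0.7  1.4 -2.3] turn [-0.1  0.1  0. ]
yaw 258.0 shift [ 0.7  1.4 -2.3] turn [-1.0e-01 -2.0e-01 -1.8e+02]
at [ 0.5595 -0.2214  0.1977] F [ 0.2 -0.6 -0.3] open 0.0552 q7 0.55 t 9.88
```

View pics/w4.png

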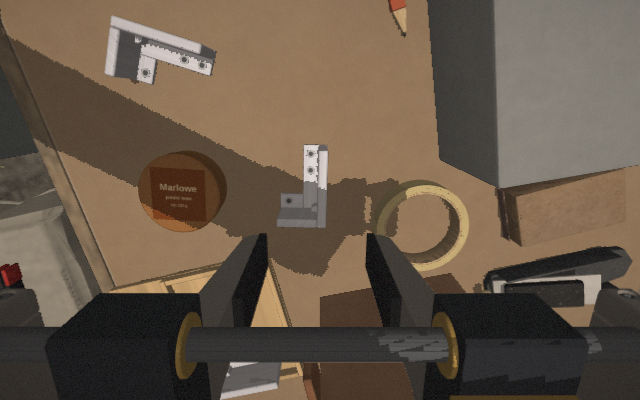

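C's long flange is the strip at columns 319–328, rows 145–227, slightly right of the finger centre at 316. The ring at (423,228) is close to the right finger.

```bash
python3 - <<'E'
from h import *
p=np.load('pose4.npy');P=dict(tool_rot=p[:,:3],tcp_pos=p[:,3])
q=plane('wrist',[(323.5,146),(322,226)],.042,P);d=q[0]-q[1];print(q[:,:2].round(3).tolist(),q.mean(0).round(4),np.linalg.norm(d).round(3),np.degrees(np.arctan2(d[1],d[0])).round(1))
print('ring left edge',plane('wrist',[(377,225),(390,198)],.015,P).round(3))
rel((*(q.mean(0)[:2]+.003*d[:2]/np.linalg.norm(d)),.039),78)
E
```

```text
[[0.575, -0.183], [0.557, -0.258]] [ 0.566  -0.2206  0.042 ] 0.077 77.3
ring left edge [[ 0.613 -0.28   0.015]
 [ 0.631 -0.253  0.015]]
yaw 78.0 shift [  5.3   6.3 159. ] turn [-0.1  0.   0.1]
yaw 258.0 shift [  5.3   6.3 159. ] turn [-1.000e-01 -2.000e-01 -1.799e+02]
at [ 0.5597 -0.2215  0.198 ] F [ 0.2 -0.6  0.3] open 0.055 q7 0.55 t 9.93
```

```bash

python3 -m inch '4 5 40 0 0 0 .4;4 5 90 0 0 0 .4;4 5 135 0 0 0 .4;4 5 159 0 0 0 .4;4 5 159 0 0 0 .4;4 5 159 0 0 0 0;4 5 159 0 0 0 0;4 5 159 0 0 0 0;4 5 159 0 0 0 0' 25
python3 -m inch '0 0 -50 0 0 0 0;0 0 -100 0 0 0 0;0 0 -150 0 0 0 0;0 0 -200 0 0 0 0;0 0 -200 0 0 0 0'
python3 - <<'E'
from h import *
rel((.428,-.318,.24),182)
E
```

```text
time_s: 11.05
tcp_pos: [0.5666, -0.2187, 0.0412]
tool_rot: [[0.208, 0.978, 0.002], [0.978, -0.208, 0.0], [0.001, 0.001, -1.0]]
ft_force: [-1.4, 1.7, 6.3]
opening: 0.0089
grasp_force: 25.0
time_s: 11.68
tcp_pos: [0.5678, -0.2198, 0.2441]
tool_rot: [[0.208, 0.978, 0.007], [0.978, -0.208, -0.001], [0.0, 0.008, -1.0]]
ft_force: [0.1, 0.3, -1.6]
opening: 0.0087
grasp_force: 25.0
yaw 182.0 shift [-125.1 -116.4    3.2] turn [   0.3    0.4 -104. ]
yaw 362.0 shift [-125.1 -116.4    3.2] turn [ 0.4 -0.3 76. ]
at [ 0.5678 -0.2198  0.2441] F [ 0.1  0.3 -1.6] open 0.0087 q7 0.51 t 11.68
```

```bash

python3 -m inch '-15 -14 0 0 0 -10 0;-30 -28 0 0 0 -20 0;-45 -42 0 0 0 -30 0;-60 -56 0 0 0 -40 0;-75 -70 0 0 0 -50 0;-90 -84 0 0 0 -60 0;-105 -98 0 0 0 -70 0;-120 -110 0 0 0 -80 0;-126 -115 0 0 0 -90 0;-126 -115 0 0 0 -100 0;-126 -115 0 0 0 -104 0;-126 -115 0 0 0 -104 0'
python3 - <<'E'
from h import *
rel((.427,-.318,.0475),182)
E
```

```text
time_s: 13.18
tcp_pos: [0.4268, -0.3176, 0.2391]
tool_rot: [[-0.999, -0.034, -0.001], [-0.034, 0.999, 0.001], [0.001, 0.001, -1.0]]
ft_force: [-0.1, 0.5, -0.6]
opening: 0.0087
grasp_force: 25.0
yaw 182.0 shift [ -0.5  -0.6 191.6] turn [ 0.1 -0.1 -0. ]
yaw 362.0 shift [ -0.5  -0.6 191.6] turn [-1.0e-01 -1.0e-01  1.8e+02]
at [ 0.4268 -0.3176  0.2391] F [-0.1  0.5 -0.6] open 0.0087 q7 2.37 t 13.18
```

```bash

python3 -m inch '0 0 50 0 0 0 0;0 0 100 0 0 0 0;0 0 150 0 0 0 0;0 0 176 0 0 0 0;0 0 186 0 0 0 0;0 0 190 0 0 0 0;0 0 192 0 0 0 0;0 0 193 0 0 0 0;0 0 193 0 0 0 0'
```

```text
time_s: 14.3
tcp_pos: [0.4278, -0.3182, 0.0477]
tool_rot: [[-0.999, -0.035, 0.001], [-0.035, 0.999, -0.0], [-0.001, -0.0, -1.0]]
ft_force: [-0.0, -0.4, -1.6]
opening: 0.0087
grasp_force: 25.0
```

```bash

python3 -m inch '0 0 1 0 0 0 0;0 0 1 0 0 0 0;0 0 1.5 0 0 0 0;0 0 1.5 0 0 0 0'
```

```text
time_s: 14.8
tcp_pos: [0.4278, -0.3183, 0.0472]
tool_rot: [[-0.999, -0.035, 0.002], [-0.035, 0.999, 0.0], [-0.002, 0.0, -1.0]]
ft_force: [-2.3, 2.4, 13.0]
opening: 0.0089
grasp_force: 25.0
```

```bash

python3 -m inch '0 0 1 0 0 0 .28;0 0 1 0 0 0 .28;0 0 1 0 0 0 .28;0 0 -20 0 0 0 .28;0 0 -70 0 0 0 .28;0 0 -120 0 0 0 .28;0 0 -170 0 0 0 .28;0 0 -195 0 0 0 .28;0 0 -195 0 0 10 .28;0 0 -195 0 0 20 .28;0 0 -195 0 0 30 .28;0 0 -195 0 0 30 .28'
python3 - <<'E'
from h import *
rel((.460,-.069,.20),-29)
im=eyes.snapshot('top'); cv2.imwrite('pics/t2.png',im[:,:,::-1])
E
```

```text
time_s: 16.3
tcp_pos: [0.4273, -0.3179, 0.2404]
tool_rot: [[-0.884, 0.468, -0.0], [0.468, 0.884, -0.0], [0.0, -0.0, -1.0]]
ft_force: [0.4, -0.3, -0.2]
opening: 0.0259
grasp_force: 0.0
yaw -29.0 shift [ 87.4 235.3  40.4] turn [   0.    -0.  -178.9]
yaw 151.0 shift [ 87.4 235.3  40.4] turn [-0.  -0.   1.1]
at [ 0.4273 -0.3179  0.2404] F [ 0.4 -0.3 -0.2] open 0.0259 q7 1.89 t 16.3
```

```bash

python3 -m inch '8 20 0 0 0 10 .4;16 40 0 0 0 20 .4;24 60 0 0 0 30 .4;32 80 0 0 0 40 .4;40 105 0 0 0 50 .4;48 130 0 0 0 60 .4;56 155 0 0 0 70 .4;64 180 0 0 0 80 .4;72 200 0 0 0 90 .4;80 220 0 0 0 100 .4;87 235 0 0 0 110 .4;87 235 0 0 0 110 .4'
python3 -m inch '0 0 0 0 0 10 .4;0 0 0 0 0 20 .4;0 0 10 0 0 30 .4;0 0 20 0 0 40 .4;0 0 30 0 0 50 .4;0 0 40 0 0 60 .4;0 0 40 0 0 71 .4;0 0 40 0 0 71 .4;0 0 40 0 0 71 .4'
python3 - <<'E'
from h import *
rel((.460,-.069,.20),-29)
o=arm.get_obs(); im=eyes.snapshot('wrist'); cv2.imwrite('pics/w5.png',im[:,:,::-1])
np.save('pose5.npy',np.c_[o['tool_rot'],o['tcp_pos']])
E
```

```text
time_s: 17.85
tcp_pos: [0.4609, -0.0687, 0.2405]
tool_rot: [[0.738, 0.674, -0.0], [0.674, -0.738, 0.0], [-0.0, -0.0, -1.0]]
ft_force: [0.2, 0.0, 0.3]
opening: 0.0364
grasp_force: 0.0
time_s: 18.98
tcp_pos: [0.4609, -0.0702, 0.2007]
tool_rot: [[0.877, -0.481, 0.0], [-0.481, -0.877, -0.0], [0.0, -0.0, -1.0]]
ft_force: [1.3, 0.4, 0.6]
opening: 0.0369
grasp_force: 0.0
yaw -29.0 shift [-1.3 -0.6  0.7] turn [-0.  -0.   0.3]
yaw 151.0 shift [-1.3 -0.6  0.7] turn [   0.    -0.  -179.7]
at [ 0.4609 -0.0702  0.2007] F [1.3 0.4 0.6] open 0.0369 q7 -1.47 t 18.98
```

View pics/w5.png

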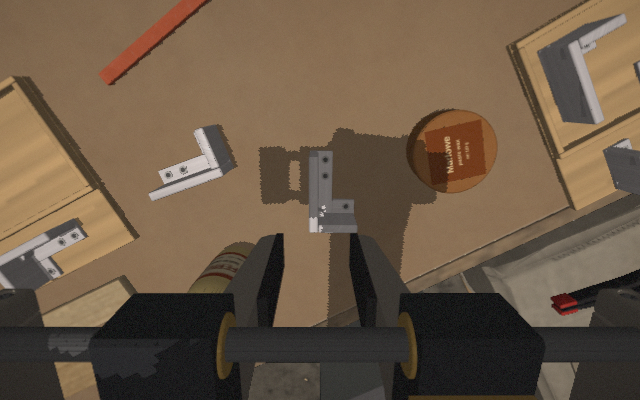

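D's long flange is at columns 309–319, rows 152–232, well inside the fingers. The bottle is behind and to the left with about 28 mm of clearance, so I descend.

```bash

python3 -m inch '0 -1.5 40 0 0 0 .4;0 -1.5 90 0 0 0 .4;0 -1.5 135 0 0 0 .4;0 -1.5 161 0 0 0 .4;0 -1.5 161 0 0 0 .4;0 -1.5 161 0 0 0 0;0 -1.5 161 0 0 0 0;0 -1.5 161 0 0 0 0;0 -1.5 161 0 0 0 0' 25
python3 -m inch '0 0 -50 0 0 0 0;0 0 -100 0 0 0 0;0 0 -150 0 0 0 0;0 0 -210 0 0 0 0;0 0 -210 0 0 0 0;0 0 -210 0 0 0 0'
python3 - <<'E'
from h import *
rel((.630,.192,.25),-1)
E
```

```text
time_s: 20.15
tcp_pos: [0.4622, -0.0681, 0.0404]
tool_rot: [[0.875, -0.484, 0.002], [-0.484, -0.875, 0.001], [0.001, -0.001, -1.0]]
ft_force: [-0.7, 0.8, 7.8]
opening: 0.0084
grasp_force: 25.0
time_s: 20.9
tcp_pos: [0.461, -0.0676, 0.249]
tool_rot: [[0.875, -0.484, -0.001], [-0.484, -0.875, 0.001], [-0.001, -0.001, -1.0]]
ft_force: [-0.4, -0.2, -1.5]
opening: 0.0084
grasp_force: 25.0
yaw -1.0 shift [  22.5 -308.9   -0.7] turn [ -0.1   0.1 -27.9]
yaw 179.0 shift [  22.5 -308.9   -0.7] turn [1.000e-01 1.000e-01 1.521e+02]
at [ 0.461  -0.0676  0.249 ] F [-0.4 -0.2 -1.5] open 0.0084 q7 -1.57 t 20.9
```

```bash

python3 -m inch '3 -40 0 0 0 -5 0;6 -90 0 0 0 -10 0;9 -140 0 0 0 -15 0;12 -190 0 0 0 -20 0;15 -240 0 0 0 -25 0;18 -280 0 0 0 -28 0;20 -300 0 0 0 -28 0;20 -308 0 0 0 -28 0;20 -308 0 0 0 -28 0'
python3 - <<'E'
from h import *
rel((.628,.1915,.0468),-1)
o=arm.get_obs(); im=eyes.snapshot('wrist'); cv2.imwrite('pics/w6.png',im[:,:,::-1])
np.save('pose6.npy',np.c_[o['tool_rot'],o['tcp_pos']])
E
```

```text
time_s: 22.02
tcp_pos: [0.6277, 0.1904, 0.2481]
tool_rot: [[1.0, -0.018, -0.002], [-0.018, -1.0, -0.001], [-0.002, 0.001, -1.0]]
ft_force: [-0.2, -0.1, -1.0]
opening: 0.0092
grasp_force: 25.0
yaw -1.0 shift [  0.7  -1.4 201.3] turn [ 0.1  0.1 -0. ]
yaw 179.0 shift [  0.7  -1.4 201.3] turn [ 2.0e-01 -1.0e-01  1.8e+02]
at [0.6277 0.1904 0.2481] F [-0.2 -0.1 -1. ] open 0.0092 q7 -1.48 t 22.02
```

View pics/w6.png

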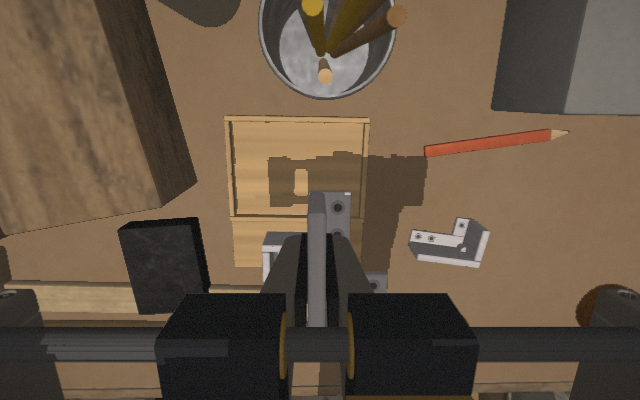

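This view shows bin R's rim at far corners (226,117) and (369,119), near row 218. The cup and pencils stand just beyond it, under the wrist camera. I'll back off and turn the tool half a turn so the camera side faces the robot before lowering.

```bash

python3 -m inch '-40 0 0 0 0 -10 0;-75 0 0 0 0 -20 0;-75 0 0 0 0 -30 0;-75 0 0 0 0 -40 0;-75 0 0 0 0 -50 0;-75 0 0 0 0 -60 0;-75 0 0 0 0 -70 0;-75 0 0 0 0 -80 0;-75 0 0 0 0 -90 0;-75 0 0 0 0 -90 0'
python3 - <<'E'
from h import *
p=np.load('pose6.npy');P=dict(tool_rot=p[:,:3],tcp_pos=p[:,3])
print(plane('wrist',[(224,116),(369,119),(364,218),(230,218)],.018,P)[:,:2].round(3).tolist())
rel((.622,.1525,.25),179)
E
```

```text
time_s: 23.32
tcp_pos: [0.5529, 0.1913, 0.2497]
tool_rot: [[0.021, 1.0, -0.0], [1.0, -0.021, 0.001], [0.001, -0.0, -1.0]]
ft_force: [0.7, 0.7, -1.5]
opening: 0.0088
grasp_force: 25.0
[[0.693, 0.29], [0.687, 0.13], [0.571, 0.133], [0.574, 0.294]]
yaw 179.0 shift [-37.4  69.9  -0.3] turn [  0.   -0.  -90.2]
yaw 359.0 shift [-37.4  69.9  -0.3] turn [-0.  -0.  89.8]
at [0.5529 0.1913 0.2497] F [ 0.7  0.7 -1.5] open 0.0088 q7 -0.16 t 23.32
```

```bash

python3 -m inch '-36 0 0 0 0 -10 0;-36 0 0 0 0 -20 0;-36 0 0 0 0 -30 0;-36 0 0 0 0 -40 0;-36 0 0 0 0 -50 0;-36 0 0 0 0 -60 0;-36 20 0 0 0 -70 0;-36 40 0 0 0 -80 0;-36 60 0 0 0 -89 0;-36 70 0 0 0 -89 0;-36 70 0 0 0 -89 0;-36 70 0 0 0 -89 0'
python3 - <<'E'
from h import *
rel((.6225,.154,.0475),178)
E
```

```text
time_s: 24.82
tcp_pos: [0.6219, 0.1554, 0.2494]
tool_rot: [[-0.999, 0.037, -0.001], [0.037, 0.999, -0.0], [0.001, -0.0, -1.0]]
ft_force: [0.1, -0.3, -0.7]
opening: 0.0091
grasp_force: 25.0
yaw 178.0 shift [ -0.8  -1.4 201.9] turn [-0.  -0.  -0.1]
yaw 358.0 shift [ -0.8  -1.4 201.9] turn [-1.000e-01  0.000e+00  1.799e+02]
at [0.6219 0.1554 0.2494] F [ 0.1 -0.3 -0.7] open 0.0091 q7 1.38 t 24.82
```

```bash

python3 -m inch '-1 -1 50 0 0 0 0;-1 -1 100 0 0 0 0;-1 -1 150 0 0 0 0;-1 -1 185 0 0 0 0;-1 -1 196 0 0 0 0;-1 -1 200 0 0 0 0;-1 -1 201 0 0 0 0;-1 -1 202 0 0 0 0;-1 -1 202 0 0 0 0'
python3 -m inch '0 0 1 0 0 0 0;0 0 1 0 0 0 0;0 0 1.5 0 0 0 0;0 0 1.5 0 0 0 0'
```

```text
time_s: 25.95
tcp_pos: [0.6241, 0.1546, 0.0485]
tool_rot: [[-0.999, 0.035, 0.001], [0.035, 0.999, 0.001], [-0.001, 0.001, -1.0]]
ft_force: [0.0, 0.2, -0.9]
opening: 0.0089
grasp_force: 25.0
time_s: 26.45
tcp_pos: [0.6237, 0.1544, 0.0465]
tool_rot: [[-0.999, 0.035, 0.0], [0.035, 0.999, 0.0], [-0.0, 0.0, -1.0]]
ft_force: [-1.3, -0.4, 3.3]
opening: 0.0086
grasp_force: 25.0
```

```bash

python3 -m inch '0 0 1 0 0 0 .28;0 0 1 0 0 0 .28;0 0 1 0 0 0 .28;0 0 -20 0 0 0 .28;0 0 -70 0 0 0 .28;0 0 -120 0 0 0 .28;0 0 -170 0 0 0 .28;0 0 -205 0 0 0 .28;0 0 -205 0 0 0 .28;0 0 -205 0 0 0 .28'
python3 - <<'E'
from h import *
p=np.load('pose6.npy');P=dict(tool_rot=p[:,:3],tcp_pos=p[:,3])
print('box base corner',plane('wrist',[(197,183),(162,206)],0,P).round(3).tolist())
print('black block',plane('wrist',[(123,225),(200,218),(208,290)],0.03,P).round(3).tolist())
s=plane('wrist',[(412,243),(476,262),(487,236),(464,219)],.042,P);print('A',s.round(3).tolist())
rel((.540,-.009,.20),171)
im=eyes.snapshot('top'); cv2.imwrite('pics/t3.png',im[:,:,::-1])
E
```

```text
time_s: 27.7
tcp_pos: [0.6232, 0.1544, 0.2513]
tool_rot: [[-0.999, 0.035, -0.0], [0.035, 0.999, 0.0], [0.0, 0.0, -1.0]]
ft_force: [-0.9, -0.8, 0.3]
opening: 0.0256
grasp_force: 0.0
box base corner [[0.613, 0.336, 0.0], [0.584, 0.383, 0.0]]
black block [[0.571, 0.418, 0.03], [0.578, 0.326, 0.03], [0.483, 0.328, 0.03]]
A [[0.547, 0.081, 0.042], [0.521, 0.005, 0.042], [0.554, -0.004, 0.042], [0.575, 0.025, 0.042]]
yaw 171.0 shift [  77.5 -166.2   51.3] turn [ 0. -0.  7.]
yaw 351.0 shift [  77.5 -166.2   51.3] turn [   0.    0. -173.]
at [0.6232 0.1544 0.2513] F [-0.9 -0.8  0.3] open 0.0256 q7 1.39 t 27.7
```

```bash

python3 -m inch '18 -35 0 0 0 3 .4;36 -80 0 0 0 7 .4;54 -120 0 0 0 7 .4;70 -150 10 0 0 7 .4;75 -167 30 0 0 7 .4;75 -167 51 0 0 7 .4;75 -167 51 0 0 7 .4;75 -167 51 0 0 7 .4'
python3 - <<'E'
from h import *
o=arm.get_obs(); im=eyes.snapshot('wrist'); cv2.imwrite('pics/w7.png',im[:,:,::-1])
np.save('pose7.npy',np.c_[o['tool_rot'],o['tcp_pos']])
hsv=cv2.cvtColor(im,cv2.COLOR_RGB2HSV)
m=((hsv[...,1]<45)&(hsv[...,2]>90)).astype(np.uint8); m[232:]=0; m[:,:200]=0;m[:,440:]=0
k,l,s,c=cv2.connectedComponentsWithStats(m)
print([(s[i].tolist(),c[i].round(0).tolist()) for i in range(1,k) if s[i,4]>60])
for r in range(130,232,8):
    x=np.where(m[r])[0]; print(r,(x.min(),x.max(),len(x)) if len(x) else None, im[r,300:334:4].mean(1).astype(int))
rel((.542,-.010,.2),171)
E
```

```text
time_s: 28.75
tcp_pos: [0.543, -0.0097, 0.2001]
tool_rot: [[-0.988, 0.156, -0.0], [0.156, 0.988, -0.0], [0.0, -0.0, -1.0]]
ft_force: [0.5, -0.5, 0.7]
opening: 0.0371
grasp_force: 0.0
[([322, 158, 82, 49, 1746], [352.0, 172.0])]
130 None [ 66  73 111 108 109 111 111 113 112]
138 None [ 67  65 110 111 110 112 112 113 110]
146 None [67 64 62 66 66 67 68 67 67]
154 (np.int64(397), np.int64(397), 1) [63 64 62 66 62 68 82 81 83]
162 (np.int64(323), np.int64(403), 81) [ 66  67  66  64  64  66 105 108 106]
170 (np.int64(323), np.int64(393), 71) [ 65  63  62  67  61  67 104 106  99]
178 (np.int64(323), np.int64(344), 22) [ 65  67  67  66  65  66 104 105 102]
186 (np.int64(323), np.int64(343), 21) [ 67  65  68  68  63  65 111 108 104]
194 (np.int64(323), np.int64(343), 21) [ 67  68  68  66  66  64 105 103 104]
202 (np.int64(322), np.int64(330), 9) [ 68  66 113 113 114 113 102 105 113]
210 None [114 113 115 112 115 114 115 114 111]
218 None [112 113 111 112 113 111 112 113 111]
226 None [110 113 111 114 114 115 112 113 114]
yaw 171.0 shift [ 1.2 -0.5  0.4] turn [-0.  0.  0.]
yaw 351.0 shift [ 1.2 -0.5  0.4] turn [  -0.   -0. -180.]
at [ 0.5432 -0.0097  0.2004] F [-0.5  0.1 -0.1] open 0.0368 q7 1.54 t 28.8
```

```bash
python3 - <<'E'
from h import *
p=np.load('pose7.npy');P=dict(tool_rot=p[:,:3],tcp_pos=p[:,3])
q=plane('wrist',[(327.3,156),(327,206)],.042,P)
print(((q-p[:,3])@p[:,:3]*1000).round(1),q.round(3).tolist())
E
```

```text
[[ 30.6  10.2 158.1]
 [-17.6  10.3 158.1]] [[0.514, 0.005, 0.042], [0.562, -0.002, 0.042]]
```

```bash

python3 -m inch '0 10 30 0 0 0 .4;0 10 80 0 0 0 .4;0 10 130 0 0 0 .4;0 10 160 0 0 0 .4;0 10 160 0 0 0 .4;0 10 160 0 0 0 0;0 10 160 0 0 0 0;0 10 160 0 0 0 0;0 10 160 0 0 0 0' 30
python3 -m inch '0 0 -50 0 0 0 0;0 0 -100 0 0 0 0;0 0 -150 0 0 0 0;0 0 -210 0 0 0 0;0 0 -210 0 0 0 0;0 0 -210 0 0 0 0'
python3 - <<'E'
from h import *
rel((.5845,.231,.25),88)
E
```

```text
time_s: 29.92
tcp_pos: [0.5453, 0.0001, 0.0414]
tool_rot: [[-0.988, 0.156, 0.002], [0.156, 0.988, 0.001], [-0.002, 0.001, -1.0]]
ft_force: [-1.3, -0.2, 6.5]
opening: 0.0091
grasp_force: 30.0
time_s: 30.68
tcp_pos: [0.5437, 0.0002, 0.2495]
tool_rot: [[-0.988, 0.156, -0.001], [0.156, 0.988, 0.0], [0.001, 0.0, -1.0]]
ft_force: [-0.2, -0.1, -2.1]
opening: 0.0088
grasp_force: 30.0
yaw 88.0 shift [ -4.4 234.4  -0.5] turn [-0.  -0.1 83. ]
yaw 268.0 shift [ -4.4 234.4  -0.5] turn [  0.1  -0.  -97. ]
at [5.437e-01 2.000e-04 2.495e-01] F [-0.2 -0.1 -2.1] open 0.0088 q7 1.5 t 30.68
```

```bash

python3 -m inch '0 30 0 0 0 10 0;0 60 0 0 0 20 0;-1 90 0 0 0 30 0;-2 120 0 0 0 40 0;-3 150 0 0 0 50 0;-4 180 0 0 0 60 0;-4 205 0 0 0 70 0;-4 225 0 0 0 80 0;-4 234 0 0 0 83 0;-4 234 0 0 0 83 0;-4 234 0 0 0 83 0'
python3 - <<'E'
from h import *
rel((.5845,.231,.0485),88)
o=arm.get_obs()
E
```

```text
time_s: 32.05
tcp_pos: [0.5844, 0.2295, 0.2488]
tool_rot: [[0.035, 0.999, -0.002], [0.999, -0.035, -0.002], [-0.002, -0.002, -1.0]]
ft_force: [-0.8, -0.1, -1.2]
opening: 0.0088
grasp_force: 30.0
yaw 88.0 shift [  1.9   0.5 200.3] turn [-0.1  0.1  0. ]
yaw 268.0 shift [  1.9   0.5 200.3] turn [  -0.2   -0.2 -180. ]
at [0.5844 0.2295 0.2488] F [-0.8 -0.1 -1.2] open 0.0088 q7 -0.19 t 32.05
```

```bash

python3 -m inch '1 6 50 0 0 0 0;1 6 100 0 0 0 0;1 6 150 0 0 0 0;1 6 185 0 0 0 0;1 6 196 0 0 0 0;1 6 200 0 0 0 0;1 6 201 0 0 0 0;1 6 201 0 0 0 0'
python3 -m inch '0 0 1 0 0 0 0;0 0 1 0 0 0 0;0 0 1.5 0 0 0 0;0 0 1.5 0 0 0 0'
```

```text
time_s: 33.05
tcp_pos: [0.5918, 0.2316, 0.0504]
tool_rot: [[0.034, 0.999, 0.002], [0.999, -0.034, 0.001], [0.001, 0.002, -1.0]]
ft_force: [0.3, 0.0, -0.6]
opening: 0.009
grasp_force: 30.0
time_s: 33.55
tcp_pos: [0.5909, 0.2313, 0.0476]
tool_rot: [[0.035, 0.999, -0.0], [0.999, -0.035, -0.0], [-0.0, -0.0, -1.0]]
ft_force: [-0.4, -0.2, -1.1]
opening: 0.0089
grasp_force: 30.0
```

Not in contact yet, so I lower a little more.

```bash

python3 -m inch '0 0 .5 0 0 0 0;0 0 .5 0 0 0 0;0 0 1 0 0 0 0;0 0 1 0 0 0 0'
```

```text
time_s: 34.05
tcp_pos: [0.591, 0.2313, 0.0474]
tool_rot: [[0.035, 0.999, -0.0], [0.999, -0.035, 0.001], [0.001, -0.0, -1.0]]
ft_force: [-3.4, -0.5, 6.8]
opening: 0.0084
grasp_force: 30.0
```

Contact. Next I release, rise and back off, then check numerically with the top camera.

```bash

python3 -m inch '0 0 1 0 0 0 .2;0 0 1 0 0 0 .2;0 0 1 0 0 0 .2;0 0 -15 0 0 0 .2;0 0 -50 0 0 0 .2;0 0 -100 0 0 0 .2;0 0 -150 0 0 0 .2;0 0 -210 0 0 0 .2;0 0 -210 0 0 0 .2'
python3 -m inch '-60 0 0 0 0 0 .2;-120 0 0 0 0 0 .2;-180 0 0 0 0 0 .2;-240 0 0 0 0 0 .2;-280 0 0 0 0 0 .2;-280 0 0 0 0 0 .2;-280 0 0 0 0 0 .2'
python3 - <<'E'
from h import *
im=eyes.snapshot('top')[:,:,::-1].copy(); cv2.imwrite('pics/t4.png',im)
hsv=cv2.cvtColor(im,cv2.COLOR_BGR2HSV)
m=((hsv[...,1]<60)&(hsv[...,2]>80)).astype(np.uint8)
m=cv2.morphologyEx(m,cv2.MORPH_CLOSE,np.ones((2,2)))
k,l,s,c=cv2.connectedComponentsWithStats(m)
for i in range(1,k):
    if 80<s[i,4]<1500 and 150<c[i][0]<500 and 110<c[i][1]<295:
        x,y,w,h,a=s[i]; print(s[i],'lo/hi',plane('top',[(x+w,y+h)],.048)[0,:2].round(3),plane('top',[(x,y)],.048)[0,:2].round(3))
# bystanders against first picture
a=cv2.imread('pics/top0.png')
for n,(x0,y0,x1,y1) in dict(glue=(240,220,276,258),tin=(355,212,398,252)).items():
    print(n,np.abs(a[y0:y1,x0:x1].astype(int)-im[y0:y1,x0:x1]).mean().round(2))
    t=cv2.matchTemplate(im[y0-8:y1+8,x0-8:x1+8],a[y0:y1,x0:x1],cv2.TM_CCOEFF_NORMED);print(cv2.minMaxLoc(t)[1::2])
E
```

```text
time_s: 35.17
tcp_pos: [0.5939, 0.2315, 0.2631]
tool_rot: [[0.035, 0.999, 0.01], [0.999, -0.035, 0.005], [0.006, 0.009, -1.0]]
ft_force: [0.0, -0.4, -1.6]
opening: 0.0184
grasp_force: 0.0
time_s: 36.05
tcp_pos: [0.5811, -0.0476, 0.2563]
tool_rot: [[0.034, 0.999, -0.001], [0.999, -0.034, 0.001], [0.001, -0.001, -1.0]]
ft_force: [-0.3, 0.4, 0.2]
opening: 0.0187
grasp_force: 0.0
[199 130  26  39 482] lo/hi [0.575 0.133] [0.666 0.192]
[169 134  27  37 642] lo/hi [0.572 0.198] [0.658 0.26 ]
[171 181  35  25 592] lo/hi [0.492 0.175] [0.55  0.253]
[424 211  26  37 537] lo/hi [ 0.387 -0.362] [ 0.47  -0.309]
[459 211  28  37 679] lo/hi [ 0.384 -0.444] [ 0.468 -0.387]
[439 266  41  24 571] lo/hi [ 0.293 -0.422] [ 0.348 -0.335]
glue 39.36
(0.2719022035598755, (5, 9))
tin 16.16
(0.999295711517334, (8, 8))
```

The tin hasn't moved. The arm probably hides the glue bottle in this view, so I'll move it aside and check again in both views.

```bash

python3 -m inch '-60 0 0 0 0 0 .2;-120 0 0 0 0 0 .2;-180 -20 0 0 0 0 .2;-220 -60 0 0 0 0 .2;-220 -60 0 0 0 0 .2;-220 -60 0 0 0 0 .2;-220 -60 0 0 0 0 .2;-220 -60 0 0 0 0 .2'
python3 - <<'E'
from h import *
for n,r0 in dict(top=(240,220,276,258),side=(330,190,368,276)).items():
    x0,y0,x1,y1=r0
    im=eyes.snapshot(n)[:,:,::-1].copy(); a=cv2.imread(f'pics/{n}0.png'); cv2.imwrite(f'pics/{n}9.png',im)
    t=cv2.matchTemplate(im[y0-8:y1+8,x0-8:x1+8],a[y0:y1,x0:x1],cv2.TM_CCOEFF_NORMED);print(n,cv2.minMaxLoc(t)[1::2])
E
```

```text
time_s: 37.1
tcp_pos: [0.5147, -0.2649, 0.2564]
tool_rot: [[0.032, 0.999, -0.0], [0.999, -0.032, 0.0], [0.0, -0.0, -1.0]]
ft_force: [0.4, 0.0, -0.3]
opening: 0.0181
grasp_force: 0.0
top (0.9736855626106262, (8, 9))
side (0.8335071206092834, (7, 8))
```

```bash
python3 - <<'E'
import cv2,numpy as np
for n,(x0,y0,x1,y1) in dict(top=(235,215,280,262),side=(325,185,372,280)).items():
    for k in '09':
        h=cv2.cvtColor(cv2.imread(f'pics/{n}{k}.png')[y0:y1,x0:x1],cv2.COLOR_BGR2HSV)
        m=((h[...,0]<6)|(h[...,0]>174))&(h[...,1]>150)&(h[...,2]>50)
        y,x=np.where(m);print(n,k,x.mean().round(2),y.mean().round(2),len(x))
E
```

```text
top 0 18.03 17.55 148
top 9 18.26 19.32 151
side 0 24.21 23.02 243
side 9 22.96 23.19 258
```

```bash
python3 - <<'E'
from h import *
x0,y0,x1,y1=235,215,280,262
for k in ('top0','t2','t3','t4','top9'):
    h=cv2.cvtColor(cv2.imread(f'pics/{k}.png'),cv2.COLOR_BGR2HSV); g=h[y0:y1,x0:x1]
    m=((g[...,0]<6)|(g[...,0]>174))&(g[...,1]>150)&(g[...,2]>50)
    y,x=np.where(m)
    b=(g[...,0]>18)&(g[...,0]<32)&(g[...,1]>85)&(g[...,2]>60);Y,X=np.where(b)
    # fixed reference: the left bin sample / tin
    print(k,len(x),x.mean().round(2) if len(x) else '',y.mean().round(2) if len(x) else '','body',len(X),X.mean().round(2),Y.mean().round(2),Y.max() if len(Y) else '')
P=[]
for k,(pt,ps) in {'0':((253.03,232.55),(349.21,208.02)),'9':((253.26,234.32),(347.96,208.19))}.items():
    o1,d1=ray('top',[pt]);o2,d2=ray('side',[ps]);s=np.linalg.lstsq(np.c_[d1[0],-d2[0]],o2-o1,rcond=None)[0]
    print(k,((o1+s[0]*d1[0]+o2+s[1]*d2[0])/2).round(4))
E
```

```text
top0 148 18.03 17.55 body 416 24.55 26.76 39
t2 150 18.25 19.28 body 398 24.77 27.03 39
t3 147 18.16 19.33 body 404 24.68 26.89 39
t4 0   body 0 nan nan 
top9 151 18.26 19.32 body 395 24.65 26.99 39
0 [0.4214 0.0593 0.1409]
9 [0.4207 0.0594 0.14  ]<stdin>:9: RuntimeWarning: Mean of empty slice.
  ret = ret.dtype.type(ret / rcount)
```

The bottle's measured position agrees to within 1 mm. The small nozzle shift appeared before the gripper ever came near the bottle, so it's a shadow effect. Handing in.

```bash
python3 -c "
from workcell import arm
print(arm.job_done())"
```

```text
the job is handed in; nothing more can be done
None
```

I handed the job in at about 37 s of the 72 s limit: all four brackets were set down under control in the bin matching their hand (two left-hand in the right-front bin, two right-hand in the left bin), and in the top-camera check they lay side by side with the glue bottle and wax tin still in place.

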